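# Knock a jammed tube adapter out of its block

### The arm

A 6-joint arm with a two-finger parallel gripper is mounted at the origin on the work surface. World frame = base frame: x ahead of the robot, y to its left, z up, the work surface at z = 0. Lengths are in m, angles in rad, forces in N, time in s.
With the tool pointing down it reaches from about 0.35 to 0.775 m from the base axis. Payload 7.3 kg.
Tool frame: the origin (TCP) lies midway between the tips of the shut fingers; the grasp point (between the pads) lies manip.grip_depth behind it (manip.grip_depth is the distance from the TCP to the grasp point, in m); z points along the fingers, y is the direction in which the jaws open and shut (so a half turn about z gives the same grasp; the last joint's range is limited). The gripper opens to 92 mm and grips with 3 to 60 N. Pads are 19 mm wide; open, the fingers measure 130 mm over their backs; the gripper's body (75 mm by 190 mm) begins 47 mm behind the grasp point.
Start: joints at [1.089, 0.342, 1.524, -0, 1.275, -0.146], TCP at [0.173, 0.496, 0.206] pointing down, gripper open.
Joint ranges: [-2.53, 2.53], [-0.77, 2.02], [0.04, 2.7], [-1, 4.14], [0.28, 2.66], [-3.11, 3.11]. Speed limits (rad/s): [2.57, 2.57, 3.14, 3.14, 3.14, 3.14].

### API

Orientations are given as a unit quaternion [x, y, z, w].
In Python, from rig import manip gives the robot as it stands.
- The arm moves only by the tool carry_out, never from a script. Its argument "rows" is a list of rows, each a list of 2 entries, a list of its own where there are three numbers: the shift along the tool's x, y, z in m, then the turn about the tool's z in rad. In form: [[[tx, ty, tz], roll], ...]. A call has 1 to 20 rows; each row shifts and turns the pose as measured when the row begins, along the tool's axes as they then stand; what a row does not reach is not made up. A row lasts 1/12 s, in which the tool goes at most 41.7 mm and 7.16 degrees, less where a joint would pass 70% of its speed; a pose out of reach is approached as far as the arm can. A call with a gripper value outside its range is refused whole. "claw" is the closure, from 0 (fully open) to 1 (shut), set as the call begins (left out, the last holds). The fingers move at their own pace and stop on an object; "force" is the grip in N (left out, the last holds). Time passes only in rows, so rows that do not move let the fingers close. It gives the time, the measured TCP pose, the force and the opening at its end, in the units of the state.
- manip.get_obs(): the state, without advancing time (a new reading comes with each control period).
- manip.snapshot(name): name is "side" or "top" or "wrist"; returns a dict with "color" (384x512x3 uint8, red, green, blue), "vertical_fov" (degrees; the focal length in pixels is half the picture's height over the tangent of half this angle, whatever the lens; pixels are square), "cx", "cy" (the principal point, pixels), "T" (4x4, takes a point from camera to world coordinates). Camera axes: x right, y up, looking along -z (the intrinsics and any distortion apply to the point x, -y, -z); pixel columns grow to the right and rows downward; lengths in m; the calibration is good to about 2 mm. A picture is of the moment at which its call begins. There is no depth.
- manip.hand_in(): hands the job in, once; it reports no verdict.
The state is a dict: "time": time; "q": joint angles; "joint_vel": joint speeds; "joint_efforts": joint torques, N m; "tool_pos": TCP position; "orientation": TCP orientation; "force": force on the tool from outside, world axes, zero at the start; "moment": the same for the moment, N m; "gripper_width": opening from 0.0 (shut) to 1.0 (fully open).
Only numpy, scipy, OpenCV 4.12 (cv2) and the standard library are available. Lean on these libraries where they do the work, as an engineer would, in place of code of your own. Each camera call takes 0.05 s, during which the arm holds its last target. There are 200 camera calls.

### The job

One of the two upturned grey metal tube blocks still has a tube adapter jammed in it. Take the longer push rod from the rack, put it down through the hole in the top of that block and push the adapter right out so that it drops into the stand's tray underneath, then leave the rod standing in the hole with its collar down on the block. Leave the shorter rod where it stands.

Things in the scene. Friction and masses are not known exactly. Their poses are not given: they have to be found in the camera images.
- rod: Longer push rod, loose, 0.2 kg, upright in a socket (18 wide, 27 deep) of a grey rack 160 x 70 x 35 mm, the other rod 90 mm beside it in either order. From the foot up: steel shank 14 mm in diameter, 60 long; round collar 52 in diameter, 6 thick; black cylindrical handle 20 in diameter, 50 long; 116 in all. Origin: centre of the foot, 8 mm above the table at the start; z up towards the handle.
- short_rod: Shorter push rod in the rack's other socket: same collar and handle, but a shank of only 34 mm (90 mm in all), too short to push the adapter out. Origin: centre of its foot. To be left alone.
- stand: Stand holding the jammed adapter, 100 x 100 mm, 113 high: tray (floor 8 mm up, 12 mm rim), corner posts, 60 mm gap, then a grey block 45 thick. Round access hole, 32 in diameter, on the vertical centre line through its 10 mm top; below it a 42 mm bore, open at the bottom, with spring clips. Origin: on that line at table height, z up. A like stand nearby is empty: the tray shows through its hole.
- adapter: Jammed tube adapter, white plastic cylinder 38 mm in diameter, 34 high, seen through its block's hole, upper face 11 mm below the block's top. Origin: its centre. Spring clips hold it from below; it gives way downwards at about 8 to 15 N, then slides easily, comes free after about 41 mm and drops into the tray. The longer rod pushed down to its collar moves it 49 mm.

How it is judged:
On the way, in this order (a step that is already met when the one before it is completed fails the run):
1. the foot of the longer rod is in the access hole of the block with the adapter (z of rod in the frame of stand below 0.109 m and horizontal distance between rod and stand below 0.015 m), for 0.05 s.
2. the adapter is pushed right out below the block (z of adapter in the frame of stand below 0.042 m), for 0.1 s.
At the end, for the whole second after the job is handed in: The adapter is at rest in its stand's tray, wholly below the block (centre under 42 mm above the table, within 50 mm of the centre line). The longer rod is at rest in that block's hole, upright within 0.2 rad, foot within 25 mm of the centre line, collar within 10 mm of the block's top (z of adapter in the frame of stand below 0.042 m and horizontal distance between adapter and stand below 0.05 m and linear speed of each of adapter, rod below 0.05 m/s and z of rod in the frame of stand below 0.063 m and horizontal distance between rod and stand below 0.025 m and angle between rod's own z axis and vertical below 0.2 rad); the robot touches nothing.
It fails at once if the shorter rod is moved from its place by more than 20 mm (distance of short_rod from where it was at the start of the episode above 0.02 m).
It also fails if it takes over 35 s, if anything falls off the work surface, if the arm or the gripper's body presses on something with over 40 N, if the wrist force passes 120 N, or if a joint passes its speed limit or range.

## Working session

There is one attempt and no reset: what is moved stays moved. The work goes in short steps, Python scripts to look and compute and a tool call to move; the robot and the scene stay as the last step left them, time stands still between calls to the robot, and variables do not carry over. Pictures are saved under pics/ and viewed, about 8 in all and at most 12, crops included, and the job is handed in when it is done.

Besides the shell and the picture viewer there is one more tool, called after ">>>" by a JSON object that holds its "op" and its "data". carry_out: Moves the arm, as the interface text tells. Its arguments: {"type":"object","properties":{"rows":{"type":"array"},"claw":{"type":"number"},"force":{"type":"number"}},"required":["rows"]}

```bash
ls; mkdir -p pics; python3 - <<'E'
from rig import manip
import cv2,numpy as np
print(manip.grip_depth,manip.get_obs())
a=[]
for n in("side","top"):
    s=manip.snapshot(n);print(n,{k:v for k,v in s.items() if k!="color"})
    cv2.imwrite(f"pics/{n}0.png",s["color"][:,:,::-1])
    np.savez(f"pics/{n}0.npz",**s)
E
```

```text
pics
0.0188 {'time': 0.0, 'q': array([ 1.08901151e+00,  3.42714258e-01,  1.52501191e+00, -1.58526322e-05,
        1.27540979e+00, -1.45997825e-01]), 'joint_vel': array([ 7.53433691e-04, -1.42328887e-03, -3.64156486e-05, -1.03337735e-03,
        2.02705036e-03,  1.65335407e-03]), 'joint_efforts': array([ 1.87548071e-04, -4.31235588e+01, -2.44223589e+01,  7.17162900e-02,
        5.60202822e-02, -9.17131229e-05]), 'tool_pos': array([0.17277041, 0.49529077, 0.20565117]), 'orientation': array([ 1.67103508e-01,  9.85939056e-01, -7.36293697e-04, -2.31047534e-04]), 'force': array([-0.4768561 , -0.06519279, -0.69324735]), 'moment': array([ 0.01157245, -0.00217201, -0.03453579]), 'gripper_width': 1.0009108684911412}
side {'vertical_fov': 48.30750834711633, 'cx': 262.7682264269717, 'cy': 187.85777626774038, 'T': array([[-0.81491494,  0.42679878, -0.3921179 ,  0.20587301],
       [-0.57951784, -0.5900784 ,  0.56210903,  0.42904463],
       [ 0.00852714,  0.68531036,  0.72820121,  0.66612378],
       [ 0.        ,  0.        ,  0.        ,  1.        ]])}
top {'vertical_fov': 43.42928365814097, 'cx': 246.84712727643665, 'cy': 193.03005457093687, 'T': array([[ 0.02087444,  0.99494544, -0.09822336,  0.42647658],
       [-0.99962795,  0.02249543,  0.01542454, -0.04452541],
       [ 0.01755615,  0.09786484,  0.99504485,  1.06365378],
       [ 0.        ,  0.        ,  0.        ,  1.        ]])}
```

View pics/top0.png

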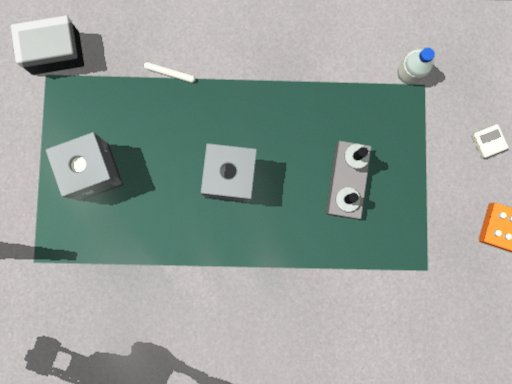

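View pics/side0.png

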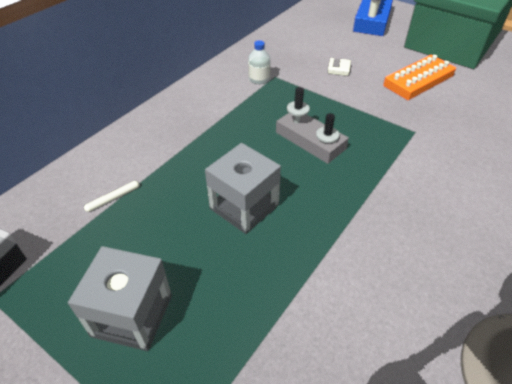

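The white adapter shows in the left block's hole (top 79,165; side 119,282), and the middle block is empty. The rods are at top (357,155) and (348,200). The one nearer the bottle, side (298,107), stands higher above the rack. I'll triangulate both collars to confirm which rod is longer.

```bash
cat > h.py <<'E'
import numpy as np,cv2
def ray(s,u,v):
    f=192/np.tan(np.radians(float(s["vertical_fov"]))/2)
    d=np.array([(u-s["cx"])/f,-(v-s["cy"])/f,-1.]);T=s["T"]
    return T[:3,3],T[:3,:3]@d
def plane(s,u,v,z):
    o,d=ray(s,u,v);return o+d*(z-o[2])/d[2]
def tri(a,pa,b,pb):
    o,d=ray(a,*pa);p,e=ray(b,*pb)
    t=np.linalg.lstsq(np.c_[d,-e],p-o,rcond=None)[0]
    x,y=o+t[0]*d,p+t[1]*e
    return (x+y)/2,np.linalg.norm(x-y)
def blobs(img,lo,hi,box,amin=20):
    x0,y0,x1,y1=box;m=cv2.inRange(img[y0:y1,x0:x1],np.array(lo),np.array(hi))
    cs,_=cv2.findContours(m,cv2.RETR_EXTERNAL,cv2.CHAIN_APPROX_NONE)
    return [(np.add(cv2.fitEllipse(c)[0],(x0,y0)).round(1),np.round(cv2.fitEllipse(c)[1],1),cv2.contourArea(cv2.convexHull(c))) for c in cs if len(c)>5 and cv2.contourArea(c)>amin]
E
python3 - <<'E'
from h import *
t=dict(np.load("pics/top0.npz"));s=dict(np.load("pics/side0.npz"))
for n,i,pts in(("t",t["color"],[(350,163),(350,206),(340,180),(79,165),(60,150)]),("s",s["color"],[(290,107),(322,135),(119,282),(105,265),(310,137)])):
    print(n,[i[v,u].tolist() for u,v in pts])
for im,bxs in((t["color"],[(335,135,380,220),(65,150,95,180)]),(s["color"],[(280,95,345,145),(100,265,140,300)])):
    for b in bxs: print(b,blobs(im,(150,150,140),(255,255,255),b))
a=cv2.resize(t["color"][130:225,320:390],None,fx=4,fy=4,interpolation=2);b=cv2.resize(s["color"][80:165,270:355],None,fx=4,fy=4,interpolation=2)
b=cv2.copyMakeBorder(b,0,a.shape[0]-b.shape[0],0,0,0)
cv2.imwrite("pics/rods.png",np.hstack([a,b])[:,:,::-1])
E
```

```text
t [[225, 231, 225], [222, 229, 223], [176, 173, 171], [253, 254, 250], [195, 201, 201]]
s [[208, 217, 212], [209, 219, 215], [251, 252, 246], [166, 170, 176], [160, 156, 157]]
(335, 135, 380, 220) [(array([349.8, 177.7]), array([33.2, 77.5]), 2145.5)]
(65, 150, 95, 180) [(array([ 79.5, 164.5]), array([34.3, 34.3]), 841.0)]
(280, 95, 345, 145) [(array([308.2, 124.6]), array([27.7, 55.6]), 1379.0), (array([338.2,  97.7]), array([ 6.3, 24.8]), 85.0)]
(100, 265, 140, 300) [(array([119.5, 282. ]), array([39.9, 46.6]), 1326.0)]
```

View pics/rods.png

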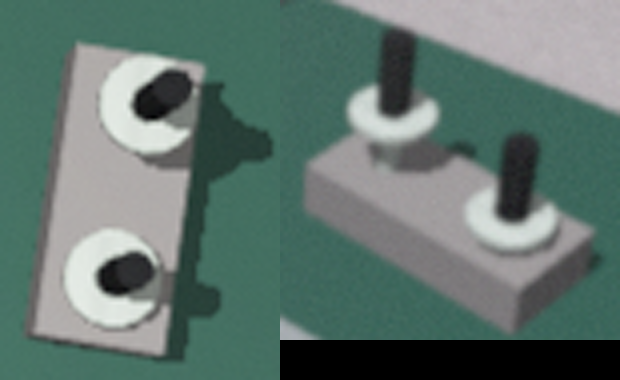

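The crop shows a gap and shank under the collar of the upper rod in the top view (the left one in the side view), so that is the longer rod. Next I'll measure it.

```bash
python3 - <<'E'
from h import *
t=dict(np.load("pics/top0.npz"));s=dict(np.load("pics/side0.npz"))
A=blobs(t["color"],(200,205,200),(255,)*3,(335,135,380,220));B=blobs(s["color"],(188,195,190),(255,)*3,(280,95,345,145))
C=blobs(t["color"],(230,230,225),(255,)*3,(65,150,95,180));D=blobs(s["color"],(225,225,215),(255,)*3,(100,265,140,300))
for x in(A,B,C,D):print(x)
for p in A:
    for z in(.074,.048):print("collar",p[0],z,plane(t,*p[0],z).round(4))
    for q in B:print("tri",p[0],q[0],*tri(t,p[0],s,q[0]))
print("adapter tri",*tri(t,C[0][0],s,D[0][0]),plane(t,*C[0][0],.108),plane(s,*D[0][0],.108))
# block top outline in top view
h=cv2.cvtColor(t["color"],cv2.COLOR_RGB2GRAY)
m=cv2.inRange(h,150,255)[130:200,45:120];m=cv2.morphologyEx(m,cv2.MORPH_OPEN,np.ones((5,5)))
c=max(cv2.findContours(m,0,2)[0],key=cv2.contourArea);r=cv2.minAreaRect(c);print(r)
print("block c",plane(t,r[0][0]+45,r[0][1]+130,.113))
P=[plane(t,x+45,y+130,.113)[:2].round(3) for x,y in cv2.boxPoints(r)];print(P)
# handle tops (dark)
for u,v,w,x in((364,151.5,299.3,90.3),):print("handle top",*tri(t,(u,v),s,(w,x)))
# rack axis
print([plane(t,320+x/4,130+y/4,.035)[:2].round(3) for x,y in((75,43),(205,66),(167,356),(34,334))])
E
```

```text
[(array([347.6, 198.8]), array([21.1, 22.2]), 393.5), (array([356.1, 155.7]), array([20.9, 21.9]), 362.5)]
[(array([326.9, 133.7]), array([12.1, 19.4]), 181.0), (array([297.5, 107.8]), array([10.4, 18.8]), 151.5)]
[(array([ 79.6, 164.5]), array([10.8, 13.6]), 116.5)]
[(array([118.5, 281.3]), array([13.3, 17.3]), 184.5)]
collar [347.6 198.8] 0.074 [ 0.5169 -0.2685  0.074 ]
collar [347.6 198.8] 0.048 [ 0.5193 -0.2744  0.048 ]
tri [347.6 198.8] [326.9 133.7] [ 0.52037769 -0.27507942  0.04337167] 0.0015180538701469013
tri [347.6 198.8] [297.5 107.8] [ 0.54199788 -0.23818252  0.12666361] 0.07015968152499516
collar [356.1 155.7] 0.074 [ 0.6076 -0.2862  0.074 ]
collar [356.1 155.7] 0.048 [ 0.6124 -0.2926  0.048 ]
tri [356.1 155.7] [326.9 133.7] [ 0.58379048 -0.31788205 -0.00332867] 0.07975198449222566
tri [356.1 155.7] [297.5 107.8] [ 0.60895906 -0.28694712  0.06987162] 0.0013534546577228398
adapter tri [0.57148024 0.27672535 0.10385997] 0.0012753719204058062 [0.57036042 0.27488858 0.108     ] [0.56938017 0.27817694 0.108     ]
((31.802915573120117, 33.708030700683594), (49.89448165893555, 51.60320281982422), 70.01689147949219)
block c [0.57106151 0.27881096 0.113     ]
[array([0.599, 0.345]), array([0.637, 0.251]), array([0.543, 0.213]), array([0.506, 0.306])]
handle top [ 0.6101514  -0.29172889  0.11449303] 0.0023625059297040477
[array([ 0.647, -0.258]), array([ 0.636, -0.329]), array([ 0.478, -0.308]), array([ 0.488, -0.236])]
```

```bash
cat > go.py <<'E'
import sys,numpy as np
from scipy.spatial.transform import Rotation as R
from rig import manip
o=manip.get_obs();r=R.from_quat(o["orientation"]);p=o["tool_pos"]
M=r.as_matrix();print("t",o["time"],"p",p.round(4),"yaw_y",np.degrees(np.arctan2(M[1,1],M[0,1])).round(1),"zax",M[:,2].round(3),"F",o["force"].round(1),"w",round(o["gripper_width"],3))
a=list(map(float,sys.argv[1:]))
for i in range(0,len(a),3):
    q=np.array(a[i:i+3]);print("shift",(r.inv().apply(q-p)).round(4));p=q
E
python3 go.py .46 .08 .23 .609 -.288 .23
```

```text
t 0.1 p [0.1728 0.4953 0.2057] yaw_y 70.8 zax [-0.001 -0.001 -1.   ] F [0.6 0.5 0.1] w 1.0
shift [-0.408  -0.2975 -0.024 ]
shift [-0.262  -0.2983  0.0003]
```

>>> {"op": "carry_out", "data": {"rows": [[[-0.029,-0.021,-0.002],0],[[-0.029,-0.021,-0.002],0],[[-0.029,-0.021,-0.002],0],[[-0.029,-0.021,-0.002],0],[[-0.029,-0.021,-0.002],0],[[-0.029,-0.021,-0.002],0],[[-0.029,-0.021,-0.002],0],[[-0.029,-0.021,-0.002],0],[[-0.029,-0.021,-0.002],0],[[-0.029,-0.021,-0.002],0],[[-0.029,-0.021,-0.002],0],[[-0.029,-0.021,-0.002],0],[[-0.029,-0.021,-0.002],0],[[-0.029,-0.021,-0.002],0]], "claw": 0}}

```text
time: 1.27
tool_pos: [0.4654, 0.0698, 0.23]
orientation: [0.161, 0.987, -0.003, -0.004]
force: [0.8, 0.2, 0.3]
gripper_width: 1.0
```

```bash
python3 go.py .609 -.288 .23
```

```text
t 1.2667 p [0.4654 0.0698 0.23  ] yaw_y 71.5 zax [-0.008 -0.004 -1.   ] F [0.8 0.2 0.3] w 1.0
shift [-2.498e-01 -2.936e-01  2.000e-04]
```

>>> {"op": "carry_out", "data": {"rows": [[[-0.0227,-0.0267,0],0],[[-0.0227,-0.0267,0],0],[[-0.0227,-0.0267,0],0],[[-0.0227,-0.0267,0],0],[[-0.0227,-0.0267,0],0],[[-0.0227,-0.0267,0],0],[[-0.0227,-0.0267,0],0],[[-0.0227,-0.0267,0],0],[[-0.0227,-0.0267,0],0],[[-0.0227,-0.0267,0],0],[[-0.0227,-0.0267,0],0],[[0,0,0],-0.08],[[0,0,0],-0.08],[[0,0,0],0],[[0,0,0],0]]}}

```text
time: 2.52
tool_pos: [0.6112, -0.3164, 0.2173]
orientation: [0.085, 0.996, 0.001, -0.011]
force: [-0.8, 0.5, 0.4]
gripper_width: 0.998
```

```bash
python3 go.py .609 -.288 .23; python3 - <<'E'
from rig import manip
import cv2,numpy as np
s=manip.snapshot("wrist");np.savez("pics/w1.npz",**s);cv2.imwrite("pics/w1.png",s["color"][:,:,::-1]);print(s["T"],s["vertical_fov"])
E
```

```text
t 2.5167 p [ 0.6112 -0.3164  0.2173] yaw_y 80.3 zax [-0.022  0.003 -1.   ] F [-0.8  0.5  0.4] w 0.998
shift [ 0.0072  0.0276 -0.0125]
[[ 1.68971185e-01 -9.45024908e-01 -2.79958322e-01  5.34107521e-01]
 [ 9.85620953e-01  1.61932044e-01  4.82633443e-02 -3.03719060e-01]
 [-2.75839085e-04 -2.84087902e-01  9.58798200e-01  3.97298495e-01]
 [ 0.00000000e+00  0.00000000e+00  0.00000000e+00  1.00000000e+00]] 71.09670895720633
```

View pics/w1.png

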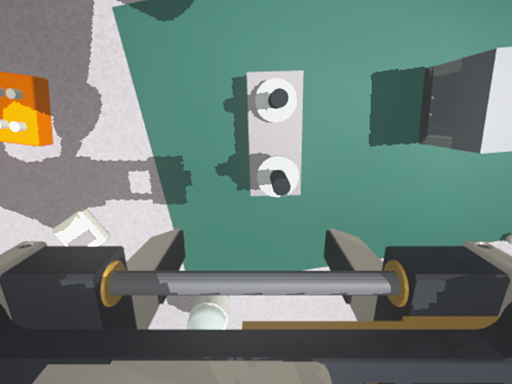

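The wrist view shows the long rod's collar at (277,177) with its handle top near (281,186), and the short rod at (275,100). The arm overshot by 28 mm in y, so I'll measure before correcting.

```bash
python3 - <<'E'
from h import *
s=dict(np.load("pics/w1.npz"));i=s["color"]
A=blobs(i,(195,)*3,(255,)*3,(250,70,301,200));print(A)
for p in A:print(plane(s,*p[0],.074),plane(s,*p[0],.048))
B=[]
for b in((262,160,296,200),):
  B=blobs(i,(0,)*3,(75,)*3,b);print(B)
print(plane(s,281,186,.124))
E
python3 go.py .609 -.288 .17
```

```text
[(array([266. , 190.5]), array([11.4, 28.9]), 227.5), (array([278.3, 126.5]), array([ 54.4, 123.3]), 5467.5)]
[ 0.62386407 -0.30416438  0.074     ] [ 0.63108238 -0.30420019  0.048     ]
[ 0.54991209 -0.27792727  0.074     ] [ 0.55118311 -0.27585306  0.048     ]
[(array([279.2, 182.5]), array([14.5, 25. ]), 245.5)]
[ 0.60780662 -0.28781801  0.124     ]
t 2.5667 p [ 0.6111 -0.3162  0.2173] yaw_y 80.3 zax [-0.022  0.003 -1.   ] F [ 0.1  0.7 -0.4] w 0.999
shift [0.0057 0.0275 0.0474]
```

>>> {"op": "carry_out", "data": {"rows": [[[0.002,0.01,0.015],0],[[0.002,0.01,0.015],0],[[0.002,0.008,0.015],0],[[0,0,0],0],[[0,0,0],0]]}}

```text
time: 2.98
tool_pos: [0.609, -0.2842, 0.1732]
orientation: [0.088, 0.996, 0.0, -0.01]
force: [0.2, -1.1, 0.9]
gripper_width: 1.003
```

```bash
python3 go.py .6085 -.288 .082
```

```text
t 2.9833 p [ 0.609  -0.2842  0.1732] yaw_y 79.9 zax [-0.02   0.002 -1.   ] F [ 0.2 -1.1  0.9] w 1.003
shift [-0.002  -0.0037  0.0912]
```

>>> {"op": "carry_out", "data": {"rows": [[[0,-0.001,0.015],0],[[0,-0.001,0.015],0],[[-0.001,-0.001,0.015],0],[[-0.001,-0.001,0.015],0],[[0,0,0.012],0],[[0,0,0.008],0],[[0,0,0.004],0],[[0,0,0.002],0],[[0,0,0],0]]}}

```text
time: 3.73
tool_pos: [0.6141, -0.2922, 0.0958]
orientation: [0.091, 0.996, -0.004, -0.002]
force: [-0.2, -0.1, -0.5]
gripper_width: 1.001
```

```bash
python3 go.py .6085 -.288 .082
```

```text
t 3.7333 p [ 0.6141 -0.2922  0.0958] yaw_y 79.6 zax [-0.005 -0.008 -1.   ] F [-0.2 -0.1 -0.5] w 1.001
shift [0.0062 0.0032 0.0138]
```

>>> {"op": "carry_out", "data": {"rows": [[[0.003,0.002,0.005],0],[[0.002,0.001,0.005],0],[[0.001,0,0.003],0],[[0,0,0],0],[[0,0,0],0]]}}

```text
time: 4.15
tool_pos: [0.6092, -0.2885, 0.0844]
orientation: [0.091, 0.996, -0.005, -0.0]
force: [0.6, 0.3, -0.2]
gripper_width: 0.996
```

```bash
python3 go.py .6085 -.288 .082
```

```text
t 4.15 p [ 0.6092 -0.2885  0.0844] yaw_y 79.6 zax [-0.002 -0.01  -1.   ] F [ 0.6  0.3 -0.2] w 0.996
shift [0.0008 0.0004 0.0024]
```

>>> {"op": "carry_out", "data": {"rows": [[[0,0,0],0],[[0,0,0],0],[[0,0,0],0],[[0,0,0],0],[[0,0,0],0],[[0,0,0],0],[[0,0,0],0],[[0,0,0],0]], "claw": 1, "force": 50}}

```text
time: 4.82
tool_pos: [0.6098, -0.2888, 0.0853]
orientation: [0.091, 0.996, -0.006, 0.0]
force: [-0.5, 0.3, 0.1]
gripper_width: 0.467
```

```bash
python3 go.py .6085 -.288 .2
```

```text
t 4.8167 p [ 0.6098 -0.2888  0.0853] yaw_y 79.6 zax [-0.    -0.011 -1.   ] F [-0.5  0.3  0.1] w 0.467
shift [ 0.0012 -0.0007 -0.1147]
```

Still closing; the handle should stop the fingers at about 0.22.

>>> {"op": "carry_out", "data": {"rows": [[[0,0,0],0],[[0,0,0],0],[[0,0,0],0],[[0,0,0],0],[[0,0,0],0],[[0,0,0],0],[[0,0,0],0]]}}

```text
time: 5.4
tool_pos: [0.6098, -0.2886, 0.0852]
orientation: [0.091, 0.996, -0.005, 0.0]
force: [-0.1, -0.1, -0.3]
gripper_width: 0.203
```

>>> {"op": "carry_out", "data": {"rows": [[[0,0,-0.006],0],[[0,0,-0.01],0],[[0,0,-0.01],0],[[0,0,-0.012],0],[[0,0,-0.015],0],[[0,0,-0.02],0],[[0,0,-0.02],0],[[0,0,-0.02],0],[[0,0,-0.02],0],[[0,0,-0.015],0],[[0,0,0],0],[[0,0,0],0]]}}

```text
time: 6.4
tool_pos: [0.6088, -0.2865, 0.2479]
orientation: [0.091, 0.996, -0.006, 0.001]
force: [-0.0, 0.9, -2.3]
gripper_width: 0.201
```

```bash
python3 go.py .60 -.05 .25 .57 .25 .25; python3 - <<'E'
from rig import manip
import cv2
cv2.imwrite("pics/s2.png",manip.snapshot("side")["color"][:,:,::-1])
E
```

```text
t 6.4 p [ 0.6088 -0.2865  0.2479] yaw_y 79.6 zax [ 0.    -0.012 -1.   ] F [-0.   0.9 -2.3] w 0.201
shift [ 0.0514  0.231  -0.0049]
shift [ 0.0837  0.2896 -0.0035]
```

View pics/s2.png

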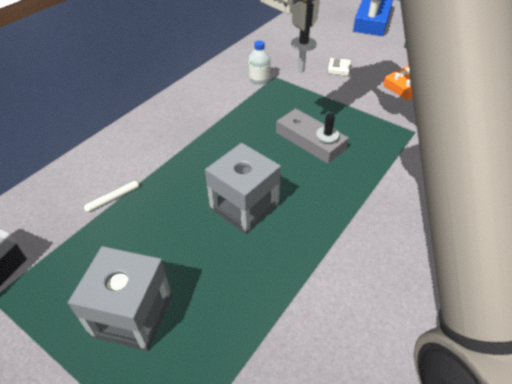

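The long rod hangs upright in the gripper at (303,50), and the short rod still stands in the rack at (328,130). Moving to the stand now.

>>> {"op": "carry_out", "data": {"rows": [[[0.004,0.015,0],0],[[0.007,0.029,0],0],[[0.008,0.03,0],0],[[0.008,0.03,0],0],[[0.008,0.03,0],0],[[0.008,0.03,0],0],[[0.008,0.03,0],0],[[0.008,0.03,0],0],[[0.008,0.03,0],0],[[0.008,0.03,0],0],[[0.008,0.03,0],0],[[0.008,0.03,0],0],[[0.008,0.03,0],0],[[0.008,0.03,0],0],[[0.008,0.03,0],0],[[0.007,0.028,0],0],[[0.006,0.022,0],0],[[0.004,0.015,0],0],[[0,0,0],0],[[0,0,0],0]]}}

```text
time: 8.12
tool_pos: [0.5537, 0.2512, 0.215]
orientation: [0.093, 0.995, -0.007, -0.022]
force: [0.2, -0.7, -2.1]
gripper_width: 0.201
```

```bash
python3 go.py .570 .277 .25
```

```text
t 8.1167 p [0.5537 0.2512 0.215 ] yaw_y 79.4 zax [-0.045 -0.01  -0.999] F [ 0.2 -0.7 -2.1] w 0.201
shift [-0.0098  0.0278 -0.0359]
```

>>> {"op": "carry_out", "data": {"rows": [[[-0.003,0.009,-0.005],0],[[-0.003,0.009,-0.005],0],[[-0.003,0.008,0],0],[[0,0,0],0],[[0,0,0],0]]}}

```text
time: 8.53
tool_pos: [0.5674, 0.2713, 0.2203]
orientation: [0.094, 0.995, -0.009, -0.025]
force: [0.6, -0.1, -2.0]
gripper_width: 0.204
```

```bash
python3 go.py .570 .277 .22;  python3 - <<'E'
from rig import manip
import cv2,numpy as np
for n in("side","wrist"):
    s=manip.snapshot(n);np.savez(f"pics/{n}3.npz",**s);c=s["color"]
    cv2.imwrite(f"pics/{n}3.png",(cv2.resize(c[190:350,40:220],None,fx=3,fy=3) if n=="side" else c)[:,:,::-1])
E
```

```text
t 8.5333 p [0.5674 0.2713 0.2203] yaw_y 79.2 zax [-0.052 -0.014 -0.999] F [ 0.6 -0.1 -2. ] w 0.204
shift [-0.0015  0.0061  0.0001]
```

View pics/wrist3.png

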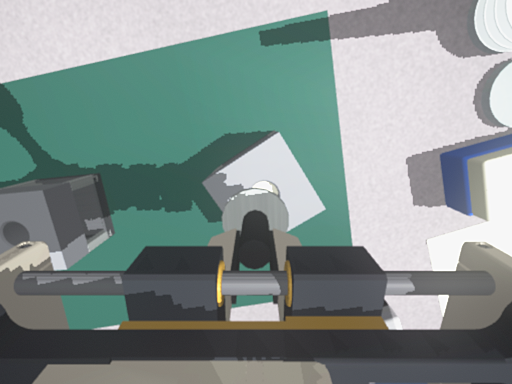

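View pics/side3.png

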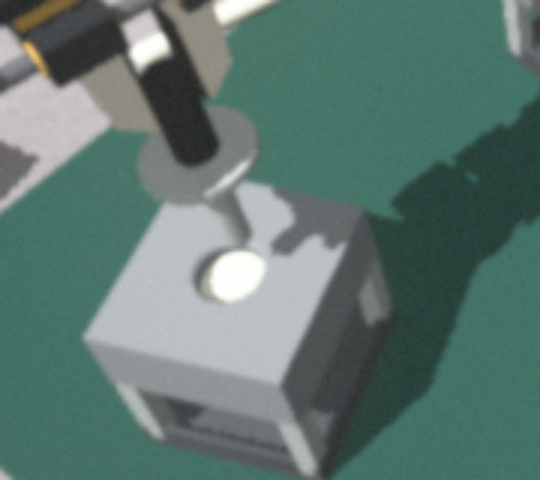

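```bash
python3 - <<'E'
from h import *
from scipy.spatial.transform import Rotation as R
s=dict(np.load("pics/side3.npz"));w=dict(np.load("pics/wrist3.npz"))
f=lambda x,y:(40+x/3,190+y/3)
print("foot",plane(s,*f(236,240),.143),"collar top",plane(s,*f(198,152),.209))
print("hole edge-centre (side)",plane(s,*f(231,275),.113))
print("block c",[plane(s,*f(x,y),.113)[:2].round(4) for x,y in((84,338),(281,386),(367,211),(175,190))])
print("wrist block corners",[plane(w,x,y,.113)[:2].round(4) for x,y in((203,183),(279,133),(326,208))])
E
```

```text
foot [0.56036985 0.27508991 0.143     ] collar top [0.56326881 0.27376748 0.209     ]
hole edge-centre (side) [0.56743408 0.28122467 0.113     ]
block c [array([0.5975, 0.3443]), array([0.5044, 0.3072]), array([0.5399, 0.2158]), array([0.6291, 0.2642])]
wrist block corners [array([0.5458, 0.2147]), array([0.5084, 0.3058]), array([0.5989, 0.344 ])]
```

The rod's foot sits about 8 mm short in x and 6 mm in y, tilted roughly 0.05 rad. The hole centre is at about (0.570, 0.279). I'll correct sideways and come down to just above the hole.

>>> {"op": "carry_out", "data": {"rows": [[[-0.003,0.003,0],0],[[-0.003,0.003,0.004],0],[[-0.001,0.002,0.006],0],[[0,0,0.004],0],[[0,0,0],0],[[0,0,0],0]]}}

```text
time: 9.13
tool_pos: [0.5752, 0.2764, 0.2034]
orientation: [0.095, 0.995, -0.01, -0.026]
force: [-0.4, -0.3, -2.3]
gripper_width: 0.205
```

```bash
python3 go.py .5755 .2775 .205 .5755 .2775 .13;  python3 - <<'E'
from rig import manip
import cv2,numpy as np
for n in("side",):
    s=manip.snapshot(n);np.savez(f"pics/{n}4.npz",**s);c=s["color"]
    cv2.imwrite(f"pics/{n}4.png",cv2.resize(c[210:330,60:190],None,fx=4,fy=4,interpolation=2)[:,:,::-1])
E
```

```text
t 9.1333 p [0.5752 0.2764 0.2034] yaw_y 79.1 zax [-0.054 -0.015 -0.998] F [-0.4 -0.3 -2.3] w 0.205
shift [-0.      0.0011 -0.0016]
shift [-0.0037  0.0018  0.0749]
```

View pics/side4.png

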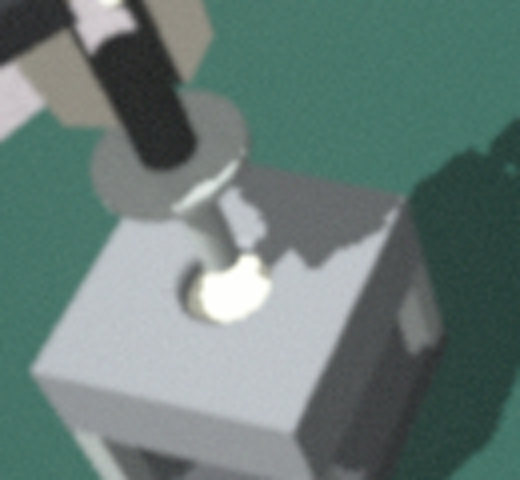

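```bash
python3 - <<'E'
from h import *
s=dict(np.load("pics/side4.npz"));f=lambda x,y:(60+x/4,210+y/4)
print("foot",plane(s,*f(221,266),.1265),"hole",plane(s,*f(228,287),.113))
E
```

```text
foot [0.56717925 0.28053482 0.1265    ] hole [0.56732723 0.28131912 0.113     ]
```

Aligned within about 1 mm. Descending vertically.

>>> {"op": "carry_out", "data": {"rows": [[[-0.0003,0.0001,0.005],0],[[-0.0003,0.0001,0.005],0],[[-0.0003,0.0001,0.005],0],[[-0.0003,0.0001,0.005],0],[[-0.0003,0.0001,0.005],0],[[0,0,0],0]]}}

```text
time: 9.68
tool_pos: [0.5761, 0.2764, 0.1777]
orientation: [0.095, 0.995, -0.009, -0.024]
force: [0.3, 0.5, 3.6]
gripper_width: 0.206
```

```bash
python3 go.py .5755 .2775 .13
```

```text
t 9.6833 p [0.5761 0.2764 0.1777] yaw_y 79.1 zax [-0.05  -0.014 -0.999] F [0.3 0.5 3.6] w 0.206
shift [-0.0014  0.002   0.0476]
```

The foot has reached the adapter face at z≈0.101 and the force is rising. Pushing on.

>>> {"op": "carry_out", "data": {"rows": [[[-0.0003,0.0002,0.005],0],[[-0.0003,0.0002,0.005],0],[[-0.0003,0.0002,0.005],0],[[-0.0003,0.0002,0.005],0],[[-0.0003,0.0002,0.005],0],[[-0.0003,0.0002,0.005],0],[[-0.0003,0.0002,0.005],0]]}}

```text
time: 10.27
tool_pos: [0.5807, 0.2768, 0.1494]
orientation: [0.095, 0.995, -0.007, -0.017]
force: [-0.9, -0.1, 1.7]
gripper_width: 0.203
```

```bash
python3 go.py .5755 .2775 .13
```

```text
t 10.2667 p [0.5807 0.2768 0.1494] yaw_y 79.1 zax [-0.035 -0.011 -0.999] F [-0.9 -0.1  1.7] w 0.203
shift [0.0046 0.     0.0195]
```

>>> {"op": "carry_out", "data": {"rows": [[[0.002,0,0.004],0],[[0.002,0,0.004],0],[[0.001,0,0.004],0],[[0.001,0,0.004],0],[[0,0,0],0]]}}

```text
time: 10.68
tool_pos: [0.5727, 0.2778, 0.1304]
orientation: [0.095, 0.995, -0.008, -0.018]
force: [1.1, -0.6, 3.9]
gripper_width: 0.204
```

```bash
python3 go.py .5735 .278 .13
```

```text
t 10.6833 p [0.5727 0.2778 0.1304] yaw_y 79.1 zax [-0.038 -0.012 -0.999] F [ 1.1 -0.6  3.9] w 0.204
shift [-0.0008  0.0003  0.0004]
```

>>> {"op": "carry_out", "data": {"rows": [[[0,0,0.002],0],[[0,0,0.002],0],[[0,0,0.001],0],[[0,0,0],0]]}}

```text
time: 11.02
tool_pos: [0.5731, 0.2778, 0.1308]
orientation: [0.095, 0.995, -0.007, -0.015]
force: [0.2, 0.4, -1.9]
gripper_width: 0.207
```

```bash
python3 go.py;  python3 - <<'E'
from rig import manip
import cv2
c=manip.snapshot("side")["color"]
cv2.imwrite("pics/side5.png",cv2.resize(c[220:350,50:200],None,fx=4,fy=4,interpolation=2)[:,:,::-1])
E
```

```text
t 11.0167 p [0.5731 0.2778 0.1308] yaw_y 79.1 zax [-0.032 -0.011 -0.999] F [ 0.2  0.4 -1.9] w 0.207
```

View pics/side5.png

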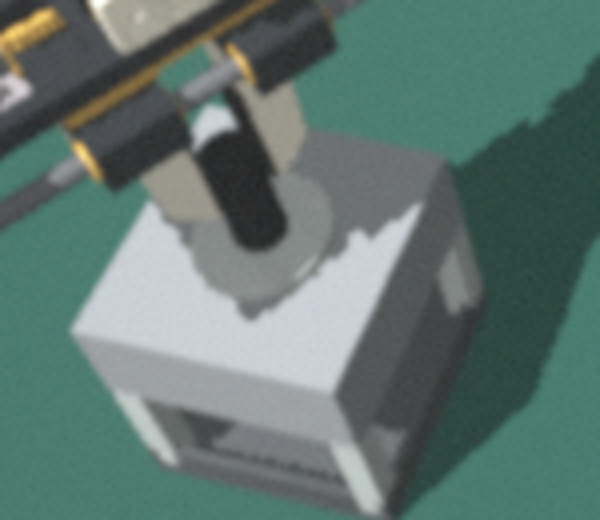

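>>> {"op": "carry_out", "data": {"rows": [[[0,0,0.003],0],[[0,0,0.003],0],[[0,0,0.003],0]]}}

```text
time: 11.32
tool_pos: [0.5723, 0.2781, 0.1302]
orientation: [0.095, 0.995, -0.006, -0.013]
force: [-4.8, -2.4, 17.8]
gripper_width: 0.204
```

```bash
python3 go.py
```

```text
t 11.3167 p [0.5723 0.2781 0.1302] yaw_y 79.1 zax [-0.028 -0.01  -1.   ] F [-4.8 -2.4 17.8] w 0.204
```

The collar is hard down on the block: 18 N with no further travel. Releasing.

>>> {"op": "carry_out", "data": {"rows": [[[0,0,-0.001],0],[[0,0,0],0],[[0,0,0],0],[[0,0,0],0],[[0,0,0],0],[[0,0,0],0],[[0,0,0],0],[[0,0,0],0],[[0,0,0],0],[[0,0,0],0],[[0,0,0],0],[[0,0,0],0]], "claw": 0}}

```text
time: 12.32
tool_pos: [0.5714, 0.2784, 0.1284]
orientation: [0.095, 0.995, -0.007, -0.015]
force: [1.1, 0.7, -0.7]
gripper_width: 0.984
```

>>> {"op": "carry_out", "data": {"rows": [[[0,0,-0.008],0],[[0,0,-0.012],0],[[0,0,-0.015],0],[[0,0,-0.02],0],[[0,0,-0.02],0],[[0,0,-0.02],0],[[0,0,-0.02],0],[[0,0,0],0],[[0.03,0,0],0],[[0.03,0,0],0],[[0.03,0,0],0],[[0.03,0,0],0],[[0.02,0,0],0],[[0,0,0],0],[[0,0,0],0]]}}

```text
time: 13.57
tool_pos: [0.4317, 0.3054, 0.2553]
orientation: [0.096, 0.995, -0.006, -0.014]
force: [0.4, 0.8, 0.9]
gripper_width: 1.001
```

```bash
python3 go.py;  python3 - <<'E'
from rig import manip
import cv2,numpy as np
a=manip.snapshot("side")["color"][200:350,30:200];b=manip.snapshot("wrist")["color"]
a=cv2.resize(a,None,fx=2,fy=2);b=cv2.resize(b,(427,320));a=cv2.copyMakeBorder(a,0,20,0,0,0)
cv2.imwrite("pics/e6.png",np.hstack([a,b])[:,:,::-1])
E
```

```text
t 13.5667 p [0.4317 0.3054 0.2553] yaw_y 79.0 zax [-0.03 -0.01 -1.  ] F [0.4 0.8 0.9] w 1.001
```

View pics/e6.png

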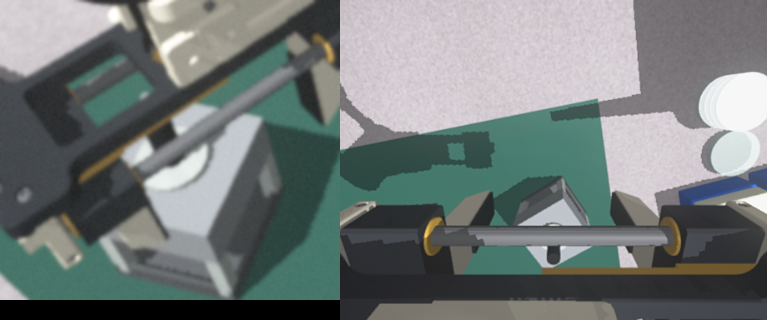

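The rod stands in the hole with its collar down, and the fingers are clear of it. To see the tray, I'll back off further and lower the wrist camera.

>>> {"op": "carry_out", "data": {"rows": [[[0.02,-0.005,0],0],[[0.02,-0.005,0],0],[[0,0,0.02],0],[[0,0,0.02],0],[[0,0,0.025],0],[[0,0,0.025],0],[[0,0,0.025],0],[[0,0,0.025],0],[[0,0,0.015],0],[[0,0,0],0],[[0,0,0],0]]}}

```text
time: 14.58
tool_pos: [0.3995, 0.2992, 0.0928]
orientation: [0.102, 0.995, -0.006, -0.012]
force: [0.4, -0.0, 0.8]
gripper_width: 0.997
```

```bash
python3 go.py;  python3 - <<'E'
from rig import manip
import cv2,numpy as np
s=manip.snapshot("wrist");np.savez("pics/w7.npz",**s);b=s["color"]
t=manip.snapshot("top")["color"];np.save("pics/t7.npy",t)
cv2.imwrite("pics/e7.png",np.hstack([b[60:,60:],cv2.resize(t[120:210,30:120],(324,324))])[:,:,::-1])
E
```

```text
t 14.5833 p [0.3995 0.2992 0.0928] yaw_y 78.3 zax [-0.024 -0.009 -1.   ] F [ 0.4 -0.   0.8] w 0.997
```

View pics/e7.png

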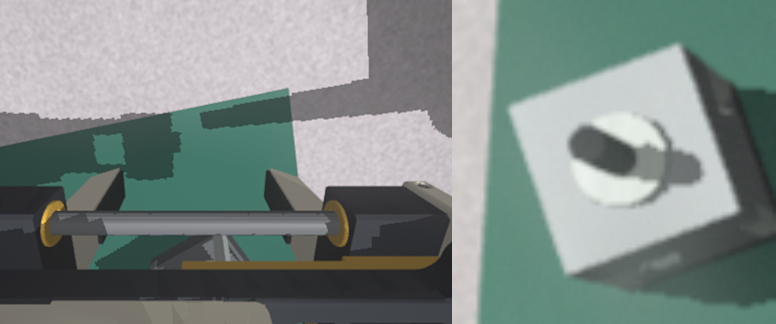

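>>> {"op": "carry_out", "data": {"rows": [[[0,0,-0.025],0],[[0,0,-0.03],0],[[0,0,-0.03],0],[[0,0,-0.02],0],[[0.02,0.012,0],0],[[0.025,0.018,0],0],[[0.025,0.018,0],0],[[0.025,0.018,0],0],[[0.025,0.02,0],0],[[0.025,0.02,0],0],[[0.025,0.02,0],0],[[0.01,0.01,0],0],[[0,0,0],0],[[0,0,0],0]]}}

```text
time: 15.85
tool_pos: [0.2569, 0.4824, 0.2287]
orientation: [0.105, 0.994, 0.01, 0.003]
force: [-0.2, 1.1, 0.1]
gripper_width: 1.001
```

```bash
python3 go.py;  python3 - <<'E'
from rig import manip
from h import *
s=manip.snapshot("side");c=s["color"];t=manip.snapshot("top");a=np.load("pics/side0.npz")["color"]
A=blobs(t["color"],(215,)*3,(255,)*3,(55,145,105,190));print(A,[plane(t,*p[0],.119) for p in A])
f=lambda i:cv2.resize(np.clip(i[285:345,70:175].astype(float)*1.5,0,255).astype(np.uint8),None,fx=3.6,fy=3.6,interpolation=2)
g=lambda i:cv2.resize(i[230:345,70:175],None,fx=3,fy=3,interpolation=2)
v=np.hstack([np.vstack([f(a),f(c)]),cv2.resize(g(c),(394,432))]);cv2.imwrite("pics/e8.png",v[:,:,::-1])
b=np.load("pics/side0.npz")["color"][80:165,270:355].astype(float);print("short rod blob",blobs(c,(188,195,190),(255,)*3,(280,95,345,145)))
E
```

```text
t 15.85 p [0.2569 0.4824 0.2287] yaw_y 78.0 zax [ 0.008  0.019 -1.   ] F [-0.2  1.1  0.1] w 1.001
[(array([ 72.6, 170.8]), array([ 7.5, 23.7]), 126.5), (array([ 78.9, 155.3]), array([ 5.7, 16.9]), 77.0)] [array([0.55587798, 0.28420123, 0.119     ]), array([0.58699172, 0.27358558, 0.119     ])]
short rod blob []
```

View pics/e8.png

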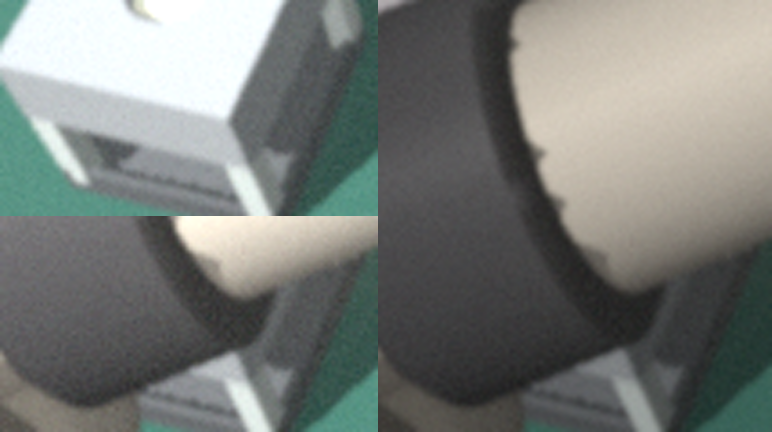

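The arm itself blocks that last view, and I've used all 12 views. I'll check the tray by pixel numbers: the gap region in the earlier unobstructed side5 image against the start image.

```bash
python3 - <<'E'
from h import *
a0=np.load("pics/side0.npz");s=dict(a0)
b=cv2.resize(cv2.imread("pics/side5.png")[:,:,::-1],(150,130),interpolation=cv2.INTER_AREA).mean(2)
a=s["color"][220:350,50:200].mean(2)
b3=np.load("pics/side3.npz")["color"][220:350,50:200].mean(2)
f=192/np.tan(np.radians(float(s["vertical_fov"]))/2);T=s["T"]
def proj(p):
    q=T[:3,:3].T@(np.array(p)-T[:3,3]);return s["cx"]+f*q[0]/-q[2]-50,s["cy"]-f*q[1]/-q[2]-220
print("front foot of adapter",proj((.57-.0176,.279+.007,.009)),proj((.57-.0176,.279+.007,.018)))
np.set_printoptions(linewidth=200)
for n,i in(("start",a),("before push",b3),("after",b)):print(n);print(i[96:122:2,34:92:3].astype(int))
E
```

```text
front foot of adapter (np.float64(86.3863504308357), np.float64(102.20868176435522)) (np.float64(85.23062993692656), np.float64(99.65119945152759))
start
[[132 129 130 132 132 132 132 132 130 131 134 132 132 144 155 161 167  80  74  71]
 [135 127 131 130 132 131 132 132 132 132 133 132 130 132 131 137 138  68  68  73]
 [150 103 113 126 128 129 129 130 131 131 130 132 130 131 134 131 128  73  68  65]
 [161 106  83  84  92 111 126 128 130 132 131 131 130 132 133 130 130  93  69  65]
 [158 140  84  82  63  62  73  99 116 129 131 130 132 131 129 134 131 118  69  66]
 [148 155  96  82  78  62  63  63  87 109 116 125 129 131 130 129 131 126  73  71]
 [110 159 124  85  84  62  61  69  99  99 101 103 112 117 125 131 132 130  86  75]
 [ 88 149 152  87  83  67  66  95 101 100  99 101  95 102 105 115 128 133 109  83]
 [ 84 104 152 112  98  84  77  79  89  97  97  97 101 100  99 100 113 157 144  83]
 [ 84  85 128 135  87  90  94  91  82  81  81  82  99  95 100 100 103 160 159  98]
 [ 83  85  84 108  79  80  85  86  94  95  86  79  74  73  93  96  96 148 161 123]
 [ 83  84  84  81  84  82  80  80
[... 1611 characters left out ...]
61 162 162 162 159 162 146  86  83]
 [182 193 122 101  93  75  73  74 108 136 143 156 162 161 163 161 160 158  93  85]
 [138 198 158 102 102  77  75  87 124 124 123 126 135 144 155 159 160 161 109  93]
 [110 182 189 109 105  82  82 121 126 124 124 125 123 125 128 138 161 167 132 103]
 [107 130 188 141 116 104  89 101 110 120 121 125 123 123 124 122 143 193 175 105]
 [105 103 159 166 109 115 117 110 102 101 101 103 119 122 124 125 126 195 194 123]
 [104 105 107 131  99  99 103 112 116 115 110  98  96  91 115 118 124 181 198 154]
 [102 104 103 106 102 101  98  96 100 103 108 117 113 101  97  93 107 139 198 184]
 [103 106 105 103 103 105 100 101  99  97  97  99 102 110 113 107 102  99 191 196]]
```

The pixel pattern in the gap hasn't changed. But the projection puts the adapter behind the block's corner in the side view, so this check can't decide. I'll look through the gap with the wrist camera facing it squarely.

>>> {"op": "carry_out", "data": {"rows": [[[-0.02,-0.018,0],0],[[-0.026,-0.024,0],0],[[-0.026,-0.024,0],0],[[-0.026,-0.024,0],0],[[-0.026,-0.024,0],0],[[-0.026,-0.024,0],0],[[-0.026,-0.024,0],0],[[-0.02,-0.02,0],0],[[0,0,0],-0.12],[[0,0,0],-0.12],[[0,0,0],-0.12],[[0,0,0],-0.12],[[0,0,0],-0.11],[[0,0,0],0],[[0,0,0],0]]}}

```text
time: 17.2
tool_pos: [0.4256, 0.2314, 0.2297]
orientation: [-0.186, 0.983, 0.007, 0.009]
force: [-0.2, -0.4, 0.7]
gripper_width: 0.999
```

```bash
python3 go.py .435 .23 .12
```

```text
t 17.2 p [0.4256 0.2314 0.2297] yaw_y 111.4 zax [ 0.016  0.017 -1.   ] F [-0.2 -0.4  0.7] w 0.999
shift [-0.0059 -0.0058  0.1098]
```

>>> {"op": "carry_out", "data": {"rows": [[[0,0,0.02],0],[[0,0,0.025],0],[[0,0,0.025],0],[[0,0,0.025],0],[[0,0,0.02],0],[[0,0,0.015],0],[[0,0,0],0],[[0,0,0],0]]}}

```text
time: 17.87
tool_pos: [0.4313, 0.2299, 0.0981]
orientation: [-0.168, 0.986, 0.007, 0.013]
force: [0.0, 0.0, 0.9]
gripper_width: 1.004
```

```bash
python3 go.py; cat > w.py <<'E'
from rig import manip
from h import *
import sys
s=manip.snapshot("wrist");np.savez("pics/w9.npz",**s);g=s["color"].astype(int)
f=192/np.tan(np.radians(float(s["vertical_fov"]))/2);T=s["T"];print(T[:3,3])
def proj(p):
    q=T[:3,:3].T@(np.array(p)-T[:3,3]);return round(s["cx"]+f*q[0]/-q[2]),round(s["cy"]-f*q[1]/-q[2])
for n,p in(("adapter front z10",(.5525,.272,.01)),("z25",(.5525,.272,.025)),("z40",(.5525,.272,.04)),("block lower front edge",(.5235,.26,.068)),("tray rim",(.5235,.26,.012)),("corner",(.506,.306,.068)),("corner2",(.543,.213,.068))):print(n,proj(p))
np.set_printoptions(linewidth=220)
print(g.mean(2)[225:330:4,170:350:8].astype(int))
E
python3 w.py
```

```text
t 17.8667 p [0.4313 0.2299 0.0981] yaw_y 109.4 zax [ 0.024  0.019 -1.   ] F [0.  0.  0.9] w 1.004
[0.34960297 0.19824356 0.27382186]
adapter front z10 (254, 293)
z25 (254, 302)
z40 (254, 312)
block lower front edge (253, 307)
tray rim (252, 272)
corner (304, 306)
corner2 (199, 310)
[[115 115 114 115 115 115 116 117 118 119 119 120 120 121 123 123 123 124 125 124 126 126 129]
 [116 134 115 116 114 115 115 116 116 119 118 119 120 119 121 122 123 124 123 124 132 126 127]
 [140  66 115 115 114 115 115 116 116 118 119 119 120 121 122 122 121 123 124 125  62 140 136]
 [141  50 115 115 115 114 115 117 115 116 118 117 120 119 122 122 121 122 123 124  52 141 140]
 [138  46 116 115 115 114 116 116 116 117 116 117 118 119 121 121 120 123 123 125  49 137 140]
 [ 93  45 100 100  71  73  70  72  72  71 116 118 117 118 120 121 121 122 123 126  48  80 140]
 [ 47  46  74  73  74  73  73  72  72  75  71 118 118 118 120 119 121 122 123 126  48  51 141]
 [ 46  49  74  72  73  73  71  73  73  74  73  73 118 117 118 119 121 122 123 125  47  48 139]
 [ 45  57  73  73  72  73  72  73  73  72  73  73  73 102
[... 1048 characters left out ...]
7 110 120 116 116 116 119 118  48]
 [ 72  70  70  72 121 118  78  79  81 129 151 153 149 135 138 104 120 115 115 117 116 118 119]
 [ 70  70  70  72 119 117  80  84  87 122 115 105 100  99  98  99  99 114 115 115 116 118 118]
 [ 70  71  72  71  98  99  98  99  98  99  99  98 100 101  98  98 100 114 115 115 116 117 114]
 [ 93  70  71  70  98  99 100  99  99  99  99  99  99  99 100 100  98 105 115 115 114 117 197]
 [111 113  70  71  99  99  98  99  98 100  98  98  99 100 100 100  99  99 104 104 104 105 150]
 [112 112 114  85  98  99  98  99  99 100  96  97  97  97  98  96  98  98  97  98  98  97  98]
 [ 84  83  83  80  74  74  73  75  75  75  75  76  74  75  75  75  76  75  75  75  75  76  75]]
```

Between the two posts (columns ~205 and ~295), rows 297–309 show a bright body at columns 245–285. That is where the adapter should project if it lies in the tray (254, 293–307). Last, the short rod and collar, then hand-in.

```bash
python3 - <<'E'
from rig import manip
from h import *
t=manip.snapshot("top");A=blobs(t["color"],(200,205,200),(255,)*3,(335,135,380,220),100);print("short collar",[(p[0],plane(t,*p[0],.048).round(3)) for p in A])
print(manip.get_obs()["time"],manip.hand_in())
E
```

```text
short collar [(array([347.5, 198.6]), array([ 0.52 , -0.274,  0.048]))]
the job is handed in; nothing more can be done
17.9667 None
```

I pushed the adapter out into the tray and left the longer rod standing in the hole with its collar down. I handed the job in at about 18 s of the 35 s allowed; no verdict is reported.

**What I did:** I took the longer rod, the one farther from the robot in the rack, and lowered it into the left-hand block at about (0.570, 0.279). I pushed until the collar stopped hard on the block at 18 N with no further travel, then released and backed away.

**Last checks:**
- **Adapter:** The wrist camera, looking through the gap, shows a bright body between the posts where the adapter should be if it lies in the tray. This was read from pixel values, because my 12 picture views were used up.
- **Longer rod:** From the top camera, the collar is centred on the block within a few millimetres. I did not measure the rod's final tilt; the top view showed nothing unusual.
- **Shorter rod:** Its collar is still at (0.520, −0.274), within about 1 mm of where it started.
- **Robot:** The gripper was open, clear of the stand and touching nothing at hand-in.

**Checks that failed or disagreed:**
- **Tray seen from the side camera:** One attempt was blocked by the arm. In an earlier image the gap looked unchanged, but that cannot decide it because the block's corner hides the adapter from there.
- **Arm moves:** They overshot by up to about 3 cm and tilted the tool up to 0.05 rad, so I re-measured and corrected before inserting the rod.

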